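# Load the ring marking station from the ring case

## Task

First open the ring case by lifting its hinged lid right back until it rests on its stop, and pull the marking station's carriage out by its red handle to the loading stop. Move every ring chuck that is in the case onto the carriage, standing upright and fully down in a nest, one to a nest; then push the carriage back under the marking head until it is fully home against its stop, and lower the case's lid shut without slamming it. Leave the other things on the bench alone.

Things in the scene. Friction and masses are not known exactly. Their poses are not given: they have to be found in the camera images.
- machine: Marking station, fixed to the bench: grey bed 170 (its x) x 370 (its y) x 18 mm with two steel rails along its y axis, a white column at its -y end and a white head that overhangs the bed from its y = -185 to -35 mm. Head 110 mm wide in x, underside 200 mm above the bench, lens below it down to 165 mm; top at 300 mm. Origin on the bench, the bed spans y = -210 to +160 mm of it.
- carriage (a joint): Slide of the blue carriage along the machine's y axis, m: 0 = at the loading stop (pulled out to the machine's +y end, clear of the head), 0.15 = fully home under the head (machine's -y end). It stays where it is left; about 2 N of friction.
- carriage_handle (a point): Grip point of the carriage's red upright handle, 17 mm below its top: a flat-sided block 18 mm (machine x) by 28 mm (machine y), 62 mm tall, top 93 mm above the bench, on the carriage's +y end, 106 mm from the carriage's middle. The axes are the machine's.
- carriage_mid (a point): Middle of the blue carriage plate (148 x 148 mm, top 45 mm above the bench), at the level of the nest floors (37 mm above the bench). The axes are the machine's.
- nest0 (a point): Centre of the floor of nest 0 on the carriage: a square pocket 58 mm wide and 8 mm deep; the four lie 72 mm apart in a square. Nests 0 and 1 are on the handle's side, 2 and 3 on the head's side. It moves with the carriage. The axes are the machine's.
- nest1 (a point): Centre of the floor of nest 1 on the carriage: a square pocket 58 mm wide and 8 mm deep; the four lie 72 mm apart in a square. Nests 0 and 1 are on the handle's side, 2 and 3 on the head's side. It moves with the carriage. The axes are the machine's.
- nest2 (a point): Centre of the floor of nest 2 on the carriage: a square pocket 58 mm wide and 8 mm deep; the four lie 72 mm apart in a square. Nests 0 and 1 are on the handle's side, 2 and 3 on the head's side. It moves with the carriage. The axes are the machine's.
- nest3 (a point): Centre of the floor of nest 3 on the carriage: a square pocket 58 mm wide and 8 mm deep; the four lie 72 mm apart in a square. Nests 0 and 1 are on the handle's side, 2 and 3 on the head's side. It moves with the carriage. The axes are the machine's.
- case: Dark wooden ring case, fixed: a shallow tray 150 (its x) x 210 (its y) x 20 mm, walls and floor 4 mm, under the lid. Origin under its centre; its front (towards the robot) is its -x side, the hinge is along its +x rim.
- lid (a joint): Hinge of the case's wooden lid, rad: 0 = shut, 1.85 = open, leaning back on its stop. Past about 1.5 it falls open by itself, below that it falls shut. The lid is a shell 150 x 210 x 48 mm, 0.22 kg, standing 68 mm above the bench when shut.
- lid_pull (a point): Centre of the brass drum pull at the front of the lid: 22 mm diameter, 26 mm long parallel to the hinge, 30 mm ahead of the lid's front face, 40 mm above the bench when shut; pinched on its two flat ends it can turn between the fingers as the lid swings. Distance from the hinge 181 mm. The axes turn with the lid.
- lid_hinge (a point): Middle of the lid's hinge line (which is parallel to the case's y axis), 20 mm above the bench. The axes turn with the lid.
- chuck0_mid (a point): Ring chuck 0, aluminium: upright, with a round steel foot 50 mm in diameter and 8 mm thick, a body 34 mm in diameter above it up to 40 mm, and a gold ring on a 21 mm wide, 6 mm tall neck on top (46 mm in all), about 0.13 kg. The point is on its axis 23 mm above its underside, its z axis points up out of the ring end. Two to four chucks are present, all in the case at first.
- chuck1_mid (a point): Ring chuck 1, black: upright, with a round steel foot 50 mm in diameter and 8 mm thick, a body 34 mm in diameter above it up to 40 mm, and a gold ring on a 21 mm wide, 6 mm tall neck on top (46 mm in all), about 0.13 kg. The point is on its axis 23 mm above its underside, its z axis points up out of the ring end. Two to four chucks are present, all in the case at first.
- chuck2_mid (a point): Ring chuck 2, aluminium: upright, with a round steel foot 50 mm in diameter and 8 mm thick, a body 34 mm in diameter above it up to 40 mm, and a gold ring on a 21 mm wide, 6 mm tall neck on top (46 mm in all), about 0.13 kg. The point is on its axis 23 mm above its underside, its z axis points up out of the ring end. Two to four chucks are present, all in the case at first.
- chuck3_mid (a point): Ring chuck 3, black: upright, with a round steel foot 50 mm in diameter and 8 mm thick, a body 34 mm in diameter above it up to 40 mm, and a gold ring on a 21 mm wide, 6 mm tall neck on top (46 mm in all), about 0.13 kg. The point is on its axis 23 mm above its underside, its z axis points up out of the ring end. Two to four chucks are present, all in the case at first.
- bowl: Small steel bowl, 110 mm wide, 45 mm tall, origin at its underside. A bystander: leave it alone.
- jar: Amber glass jar, 48 mm wide, 60 mm tall, origin at its underside. A bystander: leave it alone.
- spool: Copper spool, 40 mm wide, 26 mm tall, origin at its underside. A bystander: leave it alone.
- file_brush: Brush 160 mm long, lying along its x axis. A bystander: leave it alone.
- hammer: Small hammer 220 mm long, lying along its x axis. A bystander: leave it alone.
- tweezers: Steel tweezers 140 mm long, 8 mm tall, lying along their x axis. A bystander: leave it alone.
- pumice: Reddish block 70 x 50 x 30 mm, origin at its underside. A bystander: leave it alone.

How it is judged:
On the way, in this order (a step that is already met when the one before it is completed fails the run):
1. the lid is open on its stop and the carriage is out at the loading stop (value of joint lid above 1.75 rad and value of joint carriage below 0.005 m), for 0.2 s.
2. every chuck stands in a nest of the carriage, one to a nest (x of chuck0_mid in the frame of carriage_mid between -0.06 and 0.06 m and y of chuck0_mid in the frame of carriage_mid between -0.06 and 0.06 m and z of chuck0_mid in the frame of carriage_mid between 0.016 and 0.0265 m and angle between each of chuck0_mid, chuck1_mid, chuck2_mid, chuck3_mid's own z axis and vertical below 0.12 rad and x of chuck1_mid in the frame of carriage_mid between -0.06 and 0.06 m and y of chuck1_mid in the frame of carriage_mid between -0.06 and 0.06 m and z of chuck1_mid in the frame of carriage_mid between 0.016 and 0.0265 m and x of chuck2_mid in the frame of carriage_mid between -0.06 and 0.06 m and y of chuck2_mid in the frame of carriage_mid between -0.06 and 0.06 m and z of chuck2_mid in the frame of carriage_mid between 0.016 and 0.0265 m and x of chuck3_mid in the frame of carriage_mid between -0.06 and 0.06 m and y of chuck3_mid in the frame of carriage_mid between -0.06 and 0.06 m and z of chuck3_mid in the frame of carriage_mid between 0.016 and 0.0265 m), for 0.2 s.
3. the carriage, with the chucks in its nests, is fully home under the head (all of step 2 and value of joint carriage above 0.145 m), for 0.2 s.
At the end, for the whole second after the job is handed in: The carriage is within 5 mm of its home stop under the head, every chuck present stands upright (within 0.12 rad) with its foot on a nest floor (within 3.5 mm), one to a nest and at rest, and the case's lid is shut (within 0.06 rad) (all of step 3 and value of joint lid below 0.06 rad and linear speed of each of chuck0, chuck1, chuck2, chuck3 below 0.02 m/s); the robot touches nothing.
It fails at once if a bystander is moved more than 30 mm (distance of any of bowl, jar, spool, file_brush, hammer, tweezers, pumice from where it was at the start of the episode above 0.03 m).
It fails at once if the lid is slammed shut (falls at more than 5 rad/s) (velocity of joint lid below -5 rad/s).
Of chuck0, chuck1, chuck2, chuck3 only 2 to 4 are there at a start; the rules pass over those that are not, and their reading is None.
At some moment in a run one of chuck0, chuck1, chuck2, chuck3 may be knocked a few centimetres aside while the robot is not near it.
It also fails if it takes over 210 s, if anything falls off the work surface, if the arm or the gripper's body presses on something with over 40 N, if the wrist force passes 120 N, or if a joint passes its speed limit or range.

## Robot

A 6-joint arm with a two-finger parallel gripper is mounted at the origin on the work surface. World frame = base frame: x ahead of the robot, y to its left, z up, the work surface at z = 0. Lengths are in m, angles in rad, forces in N, time in s.
With the tool pointing down it reaches from about 0.325 to 0.925 m from the base axis. Payload 3.1 kg.
Tool frame: the origin (TCP) lies on the centre line of the jaws, within the pads' length; the fingertips stand ahead of it and the grasp point (between the pads) lies 2 mm behind it (arm.tips_ahead is the z of the fingertips in the tool frame, in m); z points along the fingers, x is the direction in which the jaws open and shut, and the axes are right-handed (so a half turn about z gives the same grasp; the last joint's range is limited). The gripper opens to 85 mm and grips with 20 to 120 N. Pads are 22 mm wide; open, the fingers measure 114 mm over their backs; the gripper's body (76 mm by 85 mm) begins 54 mm behind the grasp point. The pads swing forward as they close: fully open they stand 13 mm farther back than shut.
Start: joints at [1.046, 0.217, 1.613, -0, 1.311, -0.112], TCP at [0.251, 0.573, 0.248] pointing down, gripper open.
Joint ranges: [-2.75, 2.75], [-0.78, 2.1], [0.31, 2.55], [-1.13, 4.27], [0.13, 2.63], [-2.58, 2.58]. Speed limits (rad/s): [2.79, 2.79, 3.14, 3.14, 3.14, 3.14].

## Interface

Orientations are given as a rotation vector (axis times angle).
In Python, from bench import arm gives the robot as it stands.
- The arm moves only by the tool move_arm, never from a script. Its argument "steps" is text: rows parted by semicolons, each of 6 numbers parted by spaces: the shift along the tool's x, y, z in units of 50 mm (1.0 is 50 mm), then the turn, a rotation vector about the tool's x, y, z in units of 5 degrees (1.0 is 5 degrees). In form: tx ty tz rx ry rz; .... A call has 1 to 20 rows; each row is the pose to reach, as a shift and turn from the pose measured when the call began, along the tool's axes at that moment; what a row does not reach only later rows make up. A row lasts 1/10 s, in which the tool goes at most 50 mm and 8.59 degrees, less where a joint would pass 70% of its speed; a pose out of reach is approached as far as the arm can. A call with a gripper value outside its range is refused whole. "hand" is the finger opening in mm, from 0 to 85.4, set as the call begins (left out, the last holds). The fingers move at their own pace and stop on an object; "squeeze" is the grip in N (left out, the last holds). Time passes only in rows, so rows that repeat a pose let the fingers close. It gives the time, the measured TCP pose, the force and the opening at its end, in the units of the state.
- arm.sense(): the state, without advancing time (a new reading comes with each control period).
- arm.read_camera(name): name is "side" or "top"; returns the picture (480x640x3 uint8, blue, green, red); there is no depth.
- arm.camera_model(name): a dict with "intrinsics" (3x3 intrinsics, pixels), "R" (3x3) and "t" (3): a world point X has camera coordinates R X + t. Camera axes: x right, y down, z forward; pixel columns grow to the right and rows downward; lengths in m; the calibration is good to about 2 mm. A picture is of the moment at which its call begins. camera_model takes no time and is no camera call.
- arm.job_done(): hands the job in, once; it reports no verdict.
The state is a dict: "clock": time; "q": joint angles; "joint_vel": joint speeds; "joint_torque": joint torques, N m; "position": TCP position; "ee_rot": TCP orientation; "ft_force": force on the tool from outside, world axes, zero at the start; "ft_torque": the same for the moment, N m; "opening": finger opening in m.
Only numpy, scipy, OpenCV 4.12 (cv2) and the standard library are available. Lean on these libraries where they do the work, as an engineer would, in place of code of your own. Each camera call takes 0.05 s, during which the arm holds its last target. There are 200 camera calls.

## Working session

There is one attempt and no reset: what is moved stays moved. The work goes in short steps, Python scripts to look and compute and a tool call to move; the robot and the scene stay as the last step left them, time stands still between calls to the robot, and variables do not carry over. Pictures are saved under pics/ and viewed, about 12 in all and at most 16, crops included, and the job is handed in when it is done.

Besides the shell and the picture viewer there is one more tool, called as name(argument=value, ...), one argument or row to a line, values as JSON. move_arm: Moves the arm, as the interface text tells. Its arguments: {"type":"object","properties":{"steps":{"type":"string"},"hand":{"type":"number"},"squeeze":{"type":"number"}},"required":["steps"]}

```bash
ls; mkdir -p pics; python3 - <<'E'
from bench import arm
import cv2
s=arm.sense(); print({k:s[k] for k in s}); print(arm.tips_ahead)
for n in("side","top"):
    cv2.imwrite(f"pics/{n}0.png",arm.read_camera(n)); m=arm.camera_model(n); print(n,m)
E
```

```text
pics
{'clock': 0.0, 'q': array([ 1.04580275e+00,  2.17760007e-01,  1.61497619e+00, -4.36765936e-05,
        1.31127852e+00, -1.12217649e-01]), 'joint_vel': array([-0.00099024,  0.00058713, -0.00087562,  0.00048   , -0.00145252,
       -0.00011686]), 'joint_torque': array([ 7.10564054e-04, -3.96841693e+01, -3.03857732e+01,  2.43510675e-05,
        9.75494360e-03, -7.00445440e-06]), 'position': array([0.25032253, 0.57181662, 0.24694262]), 'ee_rot': array([ 2.62857268,  1.71846287, -0.0033665 ]), 'ft_force': array([ 0.420553  , -0.08795612,  0.1460767 ]), 'ft_torque': array([ 0.07773803,  0.03885061, -0.05342271]), 'opening': 0.08532995702052185}
0.017
side {'intrinsics': array([[488.68351893,   0.        , 319.52925197],
       [  0.        , 488.68351893, 230.78304605],
       [  0.        ,   0.        ,   1.        ]]), 'R': array([[-0.96651312, -0.25627475, -0.0132533 ],
       [-0.17353368,  0.69076526, -0.70194688],
       [ 0.18904618, -0.67614097, -0.71210598]]), 't': array([0.55519769, 0.13857384, 0.95491082])}
top {'intrinsics': array([[441.85554028,   0.        , 325.15723721],
       [  0.        , 441.85554028, 234.35126019],
       [  0.        ,   0.        ,   1.        ]]), 'R': array([[ 0.02404205, -0.9995146 ,  0.01981287],
       [-0.99241019, -0.02625257, -0.1201367 ],
       [ 0.12059852, -0.01677416, -0.99255963]]), 't': array([-0.02027761,  0.53928973,  1.20475979])}
```

View pics/top0.png

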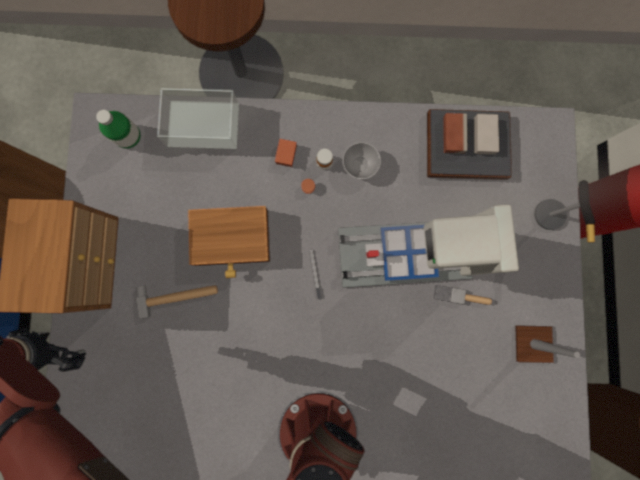

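View pics/side0.png

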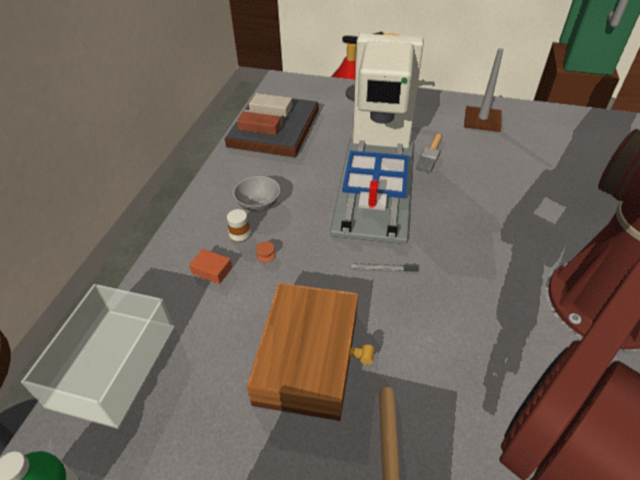

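```bash
cat > h.py <<'E'
import numpy as np, cv2
from bench import arm
from scipy.spatial.transform import Rotation as Rot
def ray(n,uv,z):
    m=arm.camera_model(n); d=m["R"].T@np.linalg.solve(m["intrinsics"],[uv[0],uv[1],1.]); c=-m["R"].T@m["t"]
    return c+d*(z-c[2])/d[2]
def proj(n,X):
    m=arm.camera_model(n); p=m["intrinsics"]@(m["R"]@np.asarray(X,float)+m["t"]); return p[:2]/p[2]
def tri(uvt,uvs):
    A=[];b=[]
    for n,uv in(("top",uvt),("side",uvs)):
        m=arm.camera_model(n); P=m["intrinsics"]@np.c_[m["R"],m["t"]]
        for i in(0,1):
            r=P[i]-uv[i]*P[2]; A.append(r[:3]); b.append(-r[3])
    return np.linalg.lstsq(np.array(A),np.array(b),rcond=None)[0]
def snap(n,out,box,s):
    im=arm.read_camera(n); x0,y0,x1,y1=box
    cv2.imwrite(out,cv2.resize(im[y0:y1,x0:x1],None,fx=s,fy=s,interpolation=cv2.INTER_CUBIC))
def to_tool(X=None,R=None,pos=None,rv=None):
    """shift (units) and turn (units) from the present pose to X, R"""
    s=arm.sense(); p=s["position"]; R0=Rot.from_rotvec(s["ee_rot"])
    t=R0.inv().apply(np.asarray(X)-p)/.05
    w=np.degrees((R0.inv()*R).as_rotvec())/5 if R is not None else np.zeros(3)
    return np.round(np.r_[t,w],3)
def down(yaw):  # tool pointing down, jaw axis x at yaw (rad) from world x
    return Rot.from_euler("z",yaw)*Rot.from_euler("x",np.pi)
E
python3 - <<'E'
import cv2
a=cv2.imread("pics/top0.png"); b=cv2.imread("pics/side0.png")
p=cv2.resize(a[195:295,180:280],None,fx=4,fy=4,interpolation=cv2.INTER_CUBIC)
q=cv2.resize(a[195:295,330:430],None,fx=4,fy=4,interpolation=cv2.INTER_CUBIC)
import numpy as np
cv2.imwrite("pics/t1.png",np.hstack([p,q]))
p=cv2.resize(b[280:420,240:380],None,fx=2.85,fy=2.85,interpolation=cv2.INTER_CUBIC)
q=cv2.resize(b[130:270,310:450],None,fx=2.85,fy=2.85,interpolation=cv2.INTER_CUBIC)
cv2.imwrite("pics/s1.png",np.hstack([p,q]))
E
```

```text
(no output)
```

View pics/t1.png

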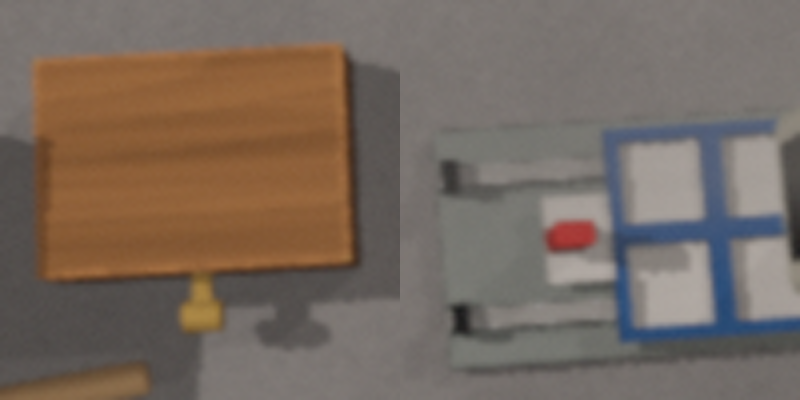

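View pics/s1.png

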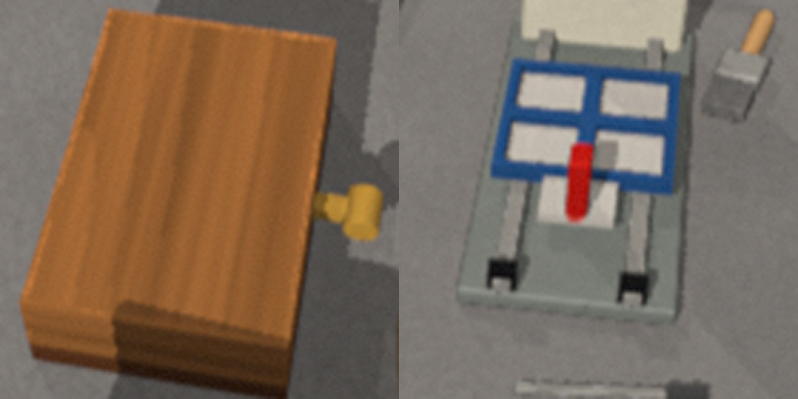

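```bash
cat > fit.py <<'E'
from h import *
from scipy.optimize import least_squares
def T(p,X): c,s=np.cos(p[2]),np.sin(p[2]); return np.array([p[0]+c*X[0]-s*X[1],p[1]+s*X[0]+c*X[1],X[2]])
L=[(.075,.105),(.075,-.105),(-.075,-.105),(-.075,.105)]
tp=[(188.5,209.75),(266,206),(269,260.75),(190.5,264.75)]
sd=[(278.6,283.5),(357.5,293.3),(341.8,399.3),(247.7,384.6)]
# side order: far-left= hinge?/ determined by proj
obs=[("top",(*l,.068),u) for l,u in zip(L,tp)]+[("top",(-.105,0,.04),(230.5,272)),("side",(-.105,0,.04),(367.7,354.4))]
sl=[(.075,-.105),(-.075,-.105),(-.075,.105),(.075,.105)]
obs+=[("side",(*l,.068),u) for l,u in zip(sl,sd)]
f=lambda p:np.concatenate([proj(n,T(p,X))-u for n,X,u in obs])
r=least_squares(f,[.45,.2,0],loss="soft_l1"); print("case",r.x,np.round(f(r.x).reshape(-1,2),1).tolist())
case=r.x
o=[("top",(.085,.16,.018),0,(339.25,227.5)),("top",(-.085,.16,.018),0,(343,287)),("side",(.085,.16,.018),0,(331.4,234.6)),("side",(-.085,.16,.018),0,(407.5,241.6)),
("top",(.0,.106,.093),1,(372.75,253.75)),("side",(.0,.106,.093),1,(373.9,181.6)),("top",(.074,.074,.045),1,(381,227.5)),("top",(-.074,.074,.045),1,(385,280)),
("side",(.074,.074,.045),1,(342.6,191.75)),("side",(-.074,.074,.045),1,(406.1,197)),("side",(.074,-.074,.045),1,(349.6,151)),("side",(-.074,-.074,.045),1,(408.6,156))]
g=lambda p:np.concatenate([proj(n,T(p,(X[0],X[1]+k*p[3],X[2])))-u for n,X,k,u in o])
r=least_squares(g,[.4,-.2,0,0],loss="soft_l1"); print("mach",r.x,np.round(g(r.x).reshape(-1,2),1).tolist())
m=r.x
print("pull",T(case,(-.105,0,.04)),"hinge",T(case,(.075,0,.02)),"handle",T(m,(0,.106+m[3],.076)))
E
python3 fit.py
```

```text
case [0.52711067 0.25758933 0.08168468] [[-0.3, -0.1], [-0.5, -0.5], [-1.2, -0.5], [-1.2, -0.1], [0.5, 2.0], [-0.0, -1.6], [0.1, -2.1], [0.9, -1.2], [-0.0, 0.9], [-0.3, 0.1]]
mach [ 0.49200128 -0.20895243  0.09533995 -0.02981001] [[-1.7, 0.2], [-0.9, 0.8], [-1.4, -3.9], [0.4, -2.5], [-0.0, -0.4], [0.2, 2.3], [-1.3, -0.0], [-0.6, 0.8], [-0.5, -3.8], [0.2, -2.8], [0.1, -0.6], [0.1, -0.5]]
pull [0.42246078 0.24902198 0.04      ] hinge [0.6018606  0.26370887 0.02      ] handle [ 0.48474833 -0.13310845  0.076     ]
```

```bash
sed -i 's/("side",(.085,.16,.018)/("side",(.085,.16,.0)/; s/("side",(-.085,.16,.018)/("side",(-.085,.16,.0)/; s/("side",(.074,.074,.045),1,(342.6,191.75)),("side",(-.074,.074,.045),1,(406.1,197)),//' fit.py
cat >> fit.py <<'E'
h=T(m,(0,.106+m[3],.076))
if __name__=="__main__":
    print(arm.sense()["position"], np.degrees(Rot.from_rotvec(arm.sense()["ee_rot"]).as_matrix()[:2,0]@[0,0]), Rot.from_rotvec(arm.sense()["ee_rot"]).as_matrix().round(3))
    for n,X in(("a",(-.16,0,.12)),("pull",(-.105,0,.042))):
        P=T(case,X)
        for k in(-1,1): print(n,P,to_tool(P,down(case[2]+k*np.pi/2)))
E
python3 fit.py
```

```text
case [0.52711067 0.25758933 0.08168468] [[-0.3, -0.1], [-0.5, -0.5], [-1.2, -0.5], [-1.2, -0.1], [0.5, 2.0], [-0.0, -1.6], [0.1, -2.1], [0.9, -1.2], [-0.0, 0.9], [-0.3, 0.1]]
mach [ 0.49270223 -0.21456633  0.09749181 -0.02562326] [[0.2, 0.1], [1.1, 0.7], [-1.0, 0.0], [-0.4, 1.3], [0.5, -0.4], [0.3, 1.8], [-0.8, -0.1], [-0.1, 0.7], [0.1, -1.0], [-0.0, -0.9]]
pull [0.42246078 0.24902198 0.04      ] hinge [0.6018606  0.26370887 0.02      ] handle [ 0.48487856 -0.13457127  0.076     ]
[0.25032729 0.57188969 0.24705281] 0.0 [[ 0.401  0.916 -0.001]
 [ 0.916 -0.401 -0.002]
 [-0.002 -0.    -1.   ]]
a [0.36764417 0.24453431 0.12      ] [-5.0500e+00  4.7760e+00  2.5510e+00  3.3000e-02  1.3000e-02  3.0334e+01]
a [0.36764417 0.24453431 0.12      ] [-5.05   4.776  2.551 -0.009  0.025 -5.666]
pull [0.42246078 0.24902198 0.042     ] [-4.5250e+00  5.7450e+00  4.1100e+00  3.3000e-02  1.3000e-02  3.0334e+01]
pull [0.42246078 0.24902198 0.042     ] [-4.525  5.745  4.11  -0.009  0.025 -5.666]
```

```bash
python3 - <<'E'
from fit import *
print(tri((230.5,272),(367.7,354.4)), ray("top",(230.5,272),.04), ray("top",(217.5,287),.01))
print(to_tool((.424,.249,.12),down(case[2]+np.pi/2)))
E
```

```text
case [0.52711067 0.25758933 0.08168468] [[-0.3, -0.1], [-0.5, -0.5], [-1.2, -0.5], [-1.2, -0.1], [0.5, 2.0], [-0.0, -1.6], [0.1, -2.1], [0.9, -1.2], [-0.0, 0.9], [-0.3, 0.1]]Traceback (most recent call last):
  File "<stdin>", line 1, in <module>
  File "fit.py", line 18, in <module>
    r=least_squares(g,[.4,-.2,0,0],loss="soft_l1"); print("mach",r.x,np.round(g(r.x).reshape(-1,2),1).tolist())
    return func(*args, **kwargs)
    result = trf(vector_fun.fun, vector_fun.jac, x0, f0, J0, lb, ub, ftol, xtol,
                 gtol, max_nfev, x_scale, loss_function, tr_solver,
                 tr_options.copy(), verbose, callback=callback_wrapped)
    return trf_no_bounds(
        fun, jac, x0, f0, J0, ftol, xtol, gtol, max_nfev, x_scale,
        loss_function, tr_solver, tr_options, verbose, callback=callback)
    f_new = fun(x_new)
    self._update_fun()
    ~~~~~~~~~~~~~~~~^^
    self.f = self.fun_wrapped(xp_copy(self.x))
             ~~~~~~~~~~~~~~~~^^^^^^^^^^^^^^^^^
    return np.atleast_1d(self.fun(x))
                         ~~~~~~~~^^^
    return self.f(x, *self.args, **self.kwargs)
           ~~~~~~^^^^^^^^^^^^^^^^^^^^^^^^^^^^^^
  File "fit.py", line 17, in <lambda>
    g=lambda p:np.concatenate([proj(n,T(p,(X[0],X[1]+k*p[3],X[2])))-u for n,X,k,u in o])
                               ~~~~^^^^^^^^^^^^^^^^^^^^^^^^^^^^^^^^
  File "h.py", line 8, in proj
    m=arm.camera_model(n); p=m["intrinsics"]@(m["R"]@np.asarray(X,float)+m["t"]); return p[:2]/p[2]
ValueError: time passes only in moves, steps and waits
```

move_arm(
  steps="-1.5 1.5 0 0 0 -1.5; -3 3 0 0 0 -3; -4 4.5 1 0 0 -4.5; -4.5 5.6 1.7 0 0 -5.67; -4.51 5.76 2.54 0 0 -5.67; -4.51 5.76 2.54 0 0 -5.67; -4.51 5.76 2.54 0 0 -5.67;-4.51 5.76 2.54 0 0 -5.67;-4.51 5.76 2.54 0 0 -5.67;-4.51 5.76 2.54 0 0 -5.67;-4.51 5.76 2.54 0 0 -5.67;-4.51 5.76 2.54 0 0 -5.67",
  hand=50,
)

```text
clock: 1.3
position: [0.4237, 0.251, 0.1215]
ee_rot: [2.126, 2.312, -0.0]
ft_force: [0.1, -0.1, 0.3]
opening: 0.0499
```

```bash
cat >> h.py <<'E'
case=[.5271,.2576,.0817]; m=[.4927,-.2146,.0975]
def T(p,X): c,s=np.cos(p[2]),np.sin(p[2]); return np.array([p[0]+c*X[0]-s*X[1],p[1]+s*X[0]+c*X[1],X[2]])
E
python3 - <<'E'
from h import *
P=tri((230.5,272),(367.7,354.4));print(P, ray("top",(230.5,272),.04), ray("side",(367.7,354.4),.04),ray("top",(217.5,287),.01))
print(proj("top",arm.sense()["position"]),to_tool((P[0],P[1],.042),down(case[2]+np.pi/2)))
snap("top","pics/t2.png",(180,195,280,295),6)
E
```

```text
[0.42460518 0.25089504 0.03782104] [0.42784298 0.25066191 0.04      ] [0.42181574 0.25205691 0.04      ] [0.38605337 0.29061799 0.01      ]
[224.16407682 272.49484455] [-1.00e-03  1.70e-02  1.59e+00  6.00e-03  1.10e-02  2.60e-02]
```

View pics/t2.png

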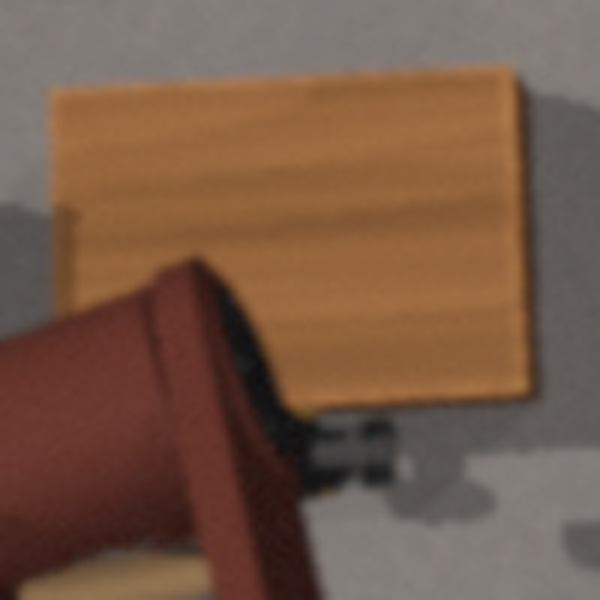

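move_arm(
  steps="0 0.01 0.5 0 0 0; 0 0.01 1 0 0 0; 0 0.01 1.3 0 0 0; 0 0.01 1.6 0 0 0;0 0.01 1.63 0 0 0;0 0.01 1.63 0 0 0;0 0.01 1.63 0 0 0",
  hand=50,
)

```text
clock: 2.05
position: [0.4249, 0.2518, 0.0411]
ee_rot: [2.124, 2.312, 0.003]
ft_force: [1.4, 0.3, 0.5]
opening: 0.0506
```

move_arm(
  steps="0 0 0 0 0 0; 0 0 0 0 0 0; 0 0 0 0 0 0; 0 0 0 0 0 0; 0 0 0 0 0 0; 0 0 0 0 0 0",
  hand=15,
  squeeze=30,
)

```text
clock: 2.65
position: [0.4261, 0.2512, 0.0426]
ee_rot: [2.121, 2.311, 0.003]
ft_force: [-1.0, -4.4, 5.8]
opening: 0.0254
```

```bash
python3 -c "
import numpy as np
a0=np.radians(6.34)
th=np.radians(np.r_[3,7:105:6,105,105.5])
print('; '.join('0 %.2f %.2f 0 0 0'%(3.62*(np.cos(a0)-np.cos(a0+t)),-3.62*(np.sin(a0+t)-np.sin(a0))) for t in th))"
```

```text
0 0.03 -0.19 0 0 0; 0 0.08 -0.44 0 0 0; 0 0.18 -0.80 0 0 0; 0 0.33 -1.15 0 0 0; 0 0.51 -1.48 0 0 0; 0 0.72 -1.80 0 0 0; 0 0.97 -2.08 0 0 0; 0 1.24 -2.35 0 0 0; 0 1.54 -2.58 0 0 0; 0 1.86 -2.78 0 0 0; 0 2.20 -2.94 0 0 0; 0 2.56 -3.07 0 0 0; 0 2.93 -3.16 0 0 0; 0 3.30 -3.21 0 0 0; 0 3.68 -3.22 0 0 0; 0 4.06 -3.19 0 0 0; 0 4.43 -3.12 0 0 0; 0 4.80 -3.02 0 0 0; 0 4.92 -2.97 0 0 0; 0 4.94 -2.96 0 0 0
```

move_arm(
  steps="0 0.03 -0.19 0 0 0; 0 0.08 -0.44 0 0 0; 0 0.18 -0.80 0 0 0; 0 0.33 -1.15 0 0 0; 0 0.51 -1.48 0 0 0; 0 0.72 -1.80 0 0 0; 0 0.97 -2.08 0 0 0; 0 1.24 -2.35 0 0 0; 0 1.54 -2.58 0 0 0; 0 1.86 -2.78 0 0 0",
)

```text
clock: 3.65
position: [0.5175, 0.2586, 0.1819]
ee_rot: [2.122, 2.312, -0.001]
ft_force: [2.8, -0.7, -8.8]
opening: 0.0252
```

move_arm(
  steps="0 0.37 -0.15 0 0 0; 0 0.73 -0.28 0 0 0; 0 1.10 -0.37 0 0 0; 0 1.47 -0.42 0 0 0; 0 1.85 -0.43 0 0 0; 0 2.23 -0.40 0 0 0; 0 2.60 -0.33 0 0 0; 0 2.97 -0.23 0 0 0; 0 3.09 -0.18 0 0 0; 0 3.09 -0.18 0 0 0; 0 3.09 -0.18 0 0 0",
)

```text
clock: 4.75
position: [0.6714, 0.2711, 0.192]
ee_rot: [2.121, 2.311, -0.002]
ft_force: [0.9, -4.2, 1.2]
opening: 0.0255
```

move_arm(
  steps="0 0 0 0 0 0; 0 0 0 0 0 0; 0 0 0 0 0 0; 0 0 -0.4 0 0 0; 0 0 -1 0 0 0; 0 0 -1.2 0 0 0; 0 0 -1.2 0 0 0",
  hand=50,
)

```text
clock: 5.45
position: [0.6726, 0.2721, 0.2554]
ee_rot: [2.119, 2.309, 0.006]
ft_force: [-0.2, -0.2, 1.2]
opening: 0.0501
```

```bash
python3 - <<'E'
from h import *
print(arm.sense()["q"].round(2))
P=T(m,(0,.080,.15)); print(P)
for y in(m[2],m[2]+np.pi): print(to_tool(P,down(y)))
E
```

```text
[ 0.29  0.42  1.35 -0.    1.37 -1.37]
[ 0.48491235 -0.13497995  0.15      ]
[-7.784 -4.454  2.095  0.098 -0.045 17.866]
[ -7.784  -4.454   2.095   0.045   0.098 -18.134]
```

move_arm(
  steps="-0.8 -0.5 0 0 0 1.7; -1.6 -1 0 0 0 3.4; -2.4 -1.5 0 0 0 5; -3.2 -2 0 0 0 6.7; -4 -2.5 0 0 0 8.4; -4.8 -3 0 0 0 10; -5.6 -3.5 0.3 0.1 0 11.7; -6.4 -4 0.6 0.1 0 13.4; -7.1 -4.3 1 0.1 0 15; -7.6 -4.45 1.4 0.1 0 16.6; -7.78 -4.45 1.8 0.1 0 17.8; -7.78 -4.45 2.1 0.1 0 17.87; -7.78 -4.45 2.1 0.1 -0.05 17.87; -7.78 -4.45 2.1 0.1 -0.05 17.87; -7.78 -4.45 2.1 0.1 -0.05 17.87; -7.78 -4.45 2.1 0.1 -0.05 17.87",
)

```text
clock: 7.05
position: [0.4859, -0.1346, 0.1508]
ee_rot: [3.137, 0.154, 0.002]
ft_force: [-0.2, 0.5, -1.0]
opening: 0.05
```

```bash
python3 - <<'E'
from h import *
print(arm.sense()["q"].round(2), to_tool(T(m,(0,.080,.074)),down(m[2])))
a=arm.read_camera("top"); b=arm.read_camera("side")
r=lambda im,x0,y0,x1,y1:cv2.resize(im[y0:y1,x0:x1],(400,400),interpolation=cv2.INTER_CUBIC)
cv2.imwrite("pics/c2.png",np.vstack([np.hstack([r(a,180,195,280,295),r(a,330,195,430,295)]),np.hstack([r(b,240,280,380,420),r(b,310,130,450,270)])])[::1,::1])
cv2.imwrite("pics/c2.png",cv2.resize(cv2.imread("pics/c2.png"),(600,600),interpolation=cv2.INTER_AREA))
E
```

```text
[-0.41  0.07  1.98 -0.    1.09 -0.51] [-0.022  0.003  1.535  0.012 -0.015  0.006]
```

View pics/c2.png

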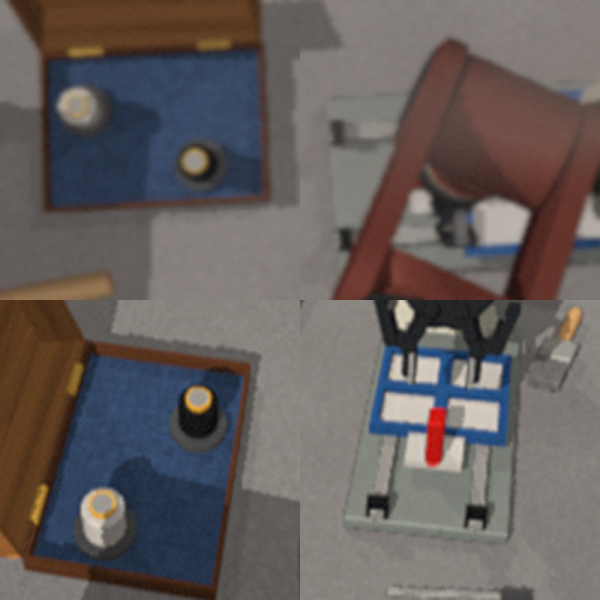

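move_arm(
  steps="-0.02 0 0.5 0 0 0; -0.02 0 1 0 0 0; -0.02 0 1.4 0 0 0; -0.02 0 1.54 0 0 0; -0.02 0 1.54 0 0 0; -0.02 0 1.54 0 0 0",
)

```text
clock: 7.75
position: [0.4858, -0.1352, 0.0747]
ee_rot: [3.136, 0.154, 0.004]
ft_force: [-0.2, 0.1, -1.4]
opening: 0.05
```

move_arm(
  steps="0 0 0 0 0 0; 0 0 0 0 0 0; 0 0 0 0 0 0; 0 0 0 0 0 0; 0 0 0 0 0 0; 0 0 0 0 0 0;0 0 0 0 0 0",
  hand=8,
)

```text
clock: 8.45
position: [0.4864, -0.1356, 0.0761]
ee_rot: [3.135, 0.153, 0.006]
ft_force: [-1.5, -0.2, 5.9]
opening: 0.0174
```

move_arm(
  steps="0 -0.2 0 0 0 0; 0 -0.4 0 0 0 0; 0 -0.6 0 0 0 0; 0 -0.8 0 0 0 0; 0 -1 0 0 0 0; 0 -1.1 0 0 0 0; 0 -1.2 0 0 0 0; 0 -1.2 0 0 0 0",
)

```text
clock: 9.25
position: [0.4806, -0.0746, 0.0762]
ee_rot: [3.137, 0.154, 0.006]
ft_force: [1.6, 2.7, 1.8]
opening: 0.0176
```

move_arm(
  steps="0 -0.05 0 0 0 0; 0 -0.1 0 0 0 0; 0 -0.15 0 0 0 0; 0 -0.2 0 0 0 0; 0 -0.25 0 0 0 0; 0 -0.3 0 0 0 0; 0 -0.3 0 0 0 0; 0 -0.3 0 0 0 0",
)

```text
clock: 10.05
position: [0.4792, -0.0593, 0.0762]
ee_rot: [3.138, 0.154, 0.007]
ft_force: [2.0, 0.3, 0.2]
opening: 0.0175
```

move_arm(
  steps="0 -0.05 0 0 0 0; 0 -0.1 0 0 0 0; 0 -0.15 0 0 0 0; 0 -0.2 0 0 0 0; 0 -0.25 0 0 0 0; 0 -0.3 0 0 0 0; 0 -0.3 0 0 0 0; 0 -0.3 0 0 0 0",
)

```text
clock: 10.85
position: [0.4778, -0.0438, 0.0762]
ee_rot: [-3.137, -0.154, -0.007]
ft_force: [2.7, 0.6, -0.2]
opening: 0.0181
```

```bash
python3 - <<'E'
from h import *
print(proj("side",T(m,(0,.16,.018))))
snap("side","pics/s3.png",(300,120,460,260),4)
E
```

```text
[368.86673626 233.02193015]
```

View pics/s3.png

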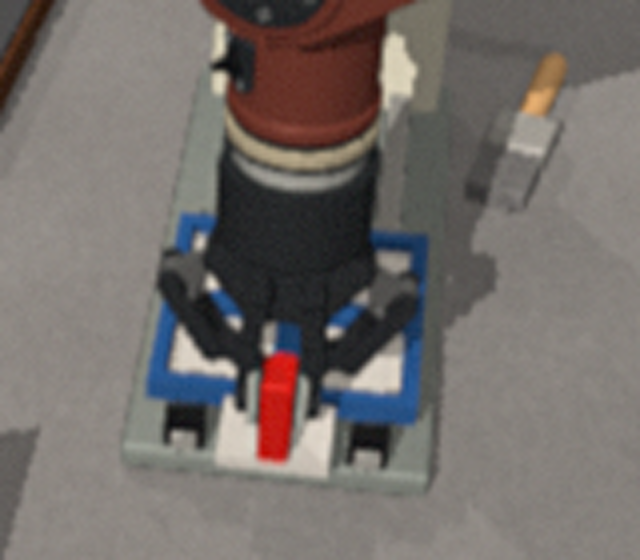

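move_arm(
  steps="0 -0.05 0 0 0 0; 0 -0.1 0 0 0 0; 0 -0.15 0 0 0 0; 0 -0.2 0 0 0 0; 0 -0.2 0 0 0 0; 0 -0.2 0 0 0 0",
)

```text
clock: 11.5
position: [0.4769, -0.0343, 0.0762]
ee_rot: [3.137, 0.154, 0.007]
ft_force: [1.5, -4.6, -1.2]
opening: 0.0174
```

```bash
python3 - <<'E'
from h import *
for n,u,z in(("side",(337,217),.045),("side",(403.75,224),.045)): 
    X=ray(n,u,z); c,s=np.cos(m[2]),np.sin(m[2]); d=X[:2]-m[:2]; print(c*d[0]+s*d[1],-s*d[0]+c*d[1])
X=arm.sense()["position"]; d=X[:2]-m[:2]; print(c*d[0]+s*d[1],-s*d[0]+c*d[1])
for k in(.146,.15,.156):print(k,proj("side",T(m,(0,k,.093)))*4-np.array([1200,480]))
E
```

```text
0.07234960894848526 0.14803272552674307
-0.07234419018502021 0.1484330282128225
0.0018480467484323117 0.18096370891597283
0.146 [286.27809907 333.37980684]
0.15 [285.61060933 338.46565257]
0.156 [284.60258247 346.14617388]
```

move_arm(
  steps="0 -0.05 0 0 0 0; 0 -0.1 0 0 0 0; 0 -0.15 0 0 0 0; 0 -0.15 0 0 0 0",
)

```text
clock: 11.9
position: [0.477, -0.0339, 0.0762]
ee_rot: [3.122, 0.159, 0.009]
ft_force: [2.0, -28.2, -7.0]
opening: 0.0177
```

```bash
python3 - <<'E'
from h import *
print(arm.sense()["ft_force"])
snap("side","pics/s4.png",(300,120,460,260),4)
E
```

```text
[  1.9899336  -28.24943895  -6.98148615]
```

View pics/s4.png

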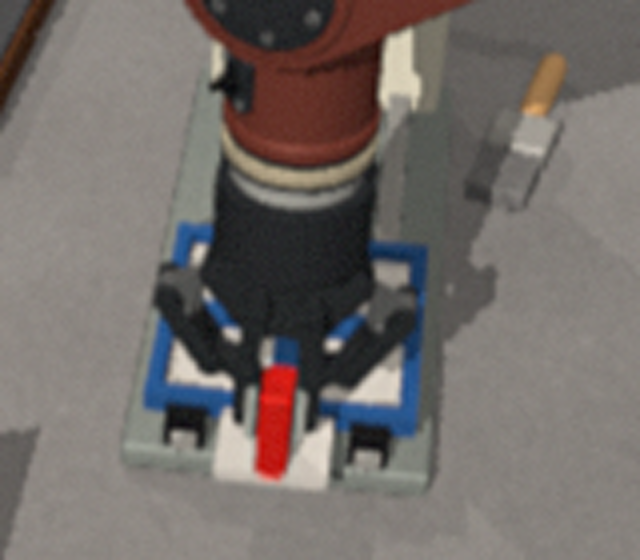

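move_arm(
  steps="0 0 0 0 0 0; 0 0 0 0 0 0; 0 0 0 0 0 0; 0 0 0 0 0 0; 0 0 0 0 0 0;  0 0 -0.5 0 0 0; 0 0 -1 0 0 0; 0 0 -1.6 0 0 0;0 0 -2 0 0 0;0 0 -2 0 0 0",
  hand=50,
)

```text
clock: 12.95
position: [0.479, -0.0325, 0.1798]
ee_rot: [3.121, 0.16, 0.02]
ft_force: [-0.7, -0.3, 0.5]
opening: 0.0498
```

```bash
python3 - <<'E'
from h import *
for a,b in(((206,229.7),(288.1,374.7)),((246,248),(332.4,326.2))):
    X=tri(a,b); print(X, ray("top",a,.049), ray("side",b,.049), T([0,0,-case[2]],(*(X[:2]-case[:2]),0)))
for n in range(2): print(to_tool([(.538,.310,.18),(.49,.204,.18)][n],down(m[2])))
s=arm.sense();print(s["q"],s["ft_force"])
E
```

```text
[0.54225174 0.32340413 0.04251316] [0.54186826 0.32182154 0.049     ] [0.54048334 0.32661293 0.049     ] [0.02047142 0.06434812 0.        ]
[0.49443857 0.21136091 0.03920208] [0.49420058 0.20983983 0.049     ] [0.49244991 0.21766555 0.049     ] [-0.03632601 -0.04341939  0.        ]
[ 1.875 -6.692 -0.097  0.198 -0.14   0.056]
[ 0.703 -4.682 -0.077  0.198 -0.14   0.056]
[-0.20631636 -0.03254473  2.01912495 -0.01408331  1.13815127 -0.3028709 ] [-0.6869659  -0.27075906  0.51777202]
```

move_arm(
  steps="-0.8 -0.3 -0.5 0 0 0; -1.6 -0.6 -1 0 0 0; -2.4 -1 -1.4 0.2 -0.14 0; -2.4 -1 -1.4 0.2 -0.14 0; -2.4 -1 -1.4 0.2 -0.14 0",
)

```text
clock: 13.45
position: [0.3532, 0.0064, 0.247]
ee_rot: [3.137, 0.162, 0.003]
ft_force: [0.1, 0.1, 0.1]
opening: 0.0504
```

```bash
python3 - <<'E'
from h import *
a=arm.read_camera("top"); b=arm.read_camera("side")
r=lambda im,x0,y0,x1,y1:cv2.resize(im[y0:y1,x0:x1],(400,300),interpolation=cv2.INTER_CUBIC)
cv2.imwrite("pics/c5.png",np.vstack([np.hstack([r(a,185,205,285,280),r(a,330,217,430,292)]),np.hstack([r(b,250,305,370,395),r(b,320,150,440,240)])]))
E
```

```text
(no output)
```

View pics/c5.png

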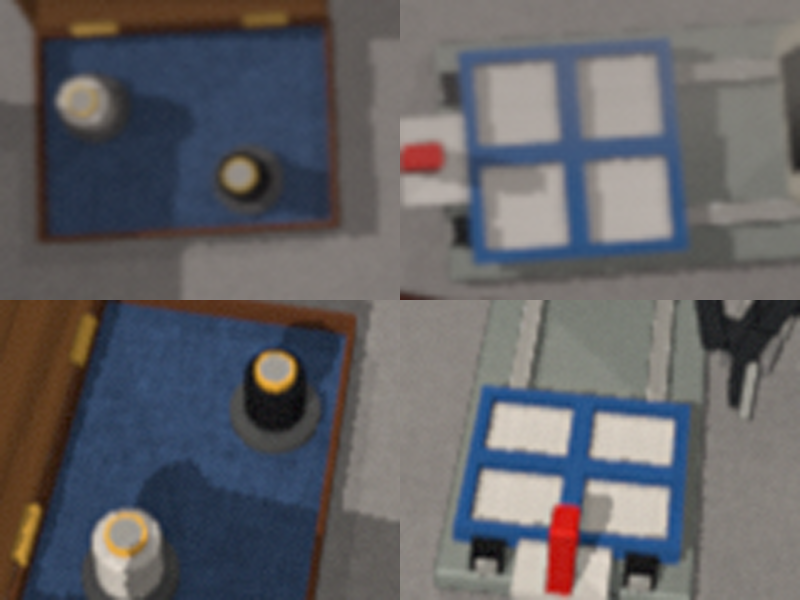

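```bash
python3 - <<'E'
from h import *
from scipy.optimize import least_squares
L=[(.074,.074),(.074,-.074),(-.074,-.074),(-.074,.074)]
t=[(344.5,230.25),(397,226.75),(402,278.5),(349.25,282.75)]
for sd in(0,1):
    o=[("top",(*l,.045),u) for l,u in zip(L,t)]
    if sd:o+=[("side",(.074,-.074,.045),(346.1,176.4)),("side",(-.074,-.074,.045),(407.3,181.2)),("side",(0,.106,.093),(320+165/3.333,150+210/3.333))]
    g=lambda p:np.concatenate([proj(n,T(p,X))-u for n,X,u in o])
    r=least_squares(g,[.48,-.14,.09]);print(r.x,np.round(g(r.x).reshape(-1,2),1).tolist(), T(r.x,(0,.106,0)), T(r.x,(0.036,.036,0)), T(r.x,(-0.036,.036,0)))
for a,f in((205.75,229.75),None),((245,248.5),(247.5,250)):
    print(ray("top",a,.05), f and ray("top",f,.012))
for b in((287.8,375.5),(332.5,326.3)): print(ray("side",b,.05))
E
```

```text
[ 0.48597731 -0.14058706  0.1015881 ] [[-0.2, -0.4], [0.2, -0.8], [0.4, 0.6], [-0.4, 0.5]] [ 0.47522749 -0.03513355  0.        ] [ 0.51814083 -0.10112177  0.        ] [ 0.44651203 -0.10842354  0.        ]
[ 0.48534734 -0.1404841   0.09216591] [[0.0, -0.4], [0.4, -0.4], [0.1, 1.1], [-0.8, 0.5], [-1.2, -1.8], [-0.0, -0.6], [0.4, 1.5]] [ 0.47559158 -0.034934    0.        ] [ 0.51788127 -0.10132362  0.        ] [ 0.44618686 -0.10795017  0.        ]
[0.54158654 0.32224351 0.05      ] None
[0.49267035 0.21234634 0.05      ] [0.49181184 0.21133431 0.012     ]
[0.54031375 0.32859274 0.05      ]
[0.4920762  0.21846915 0.05      ]
```

```bash
python3 - <<'E'
from h import *
print(to_tool((.4925,.213,.12),down(case[2])))
E
```

```text
[ 3.194 -3.83   2.52  -0.006  0.019  0.238]
```

move_arm(
  steps="0.6 -0.8 0 0 0 0; 1.2 -1.5 0 0 0 0; 1.9 -2.3 0 0 0 0; 2.6 -3.1 0.5 0 0 0.2; 3.19 -3.83 1 0 0.02 0.24; 3.19 -3.83 1.8 0 0.02 0.24; 3.19 -3.83 2.52 0 0.02 0.24; 3.19 -3.83 2.52 0 0.02 0.24; 3.19 -3.83 2.52 0 0.02 0.24",
  hand=52,
)

```text
clock: 14.45
position: [0.4915, 0.2125, 0.1177]
ee_rot: [3.138, 0.127, -0.008]
ft_force: [0.5, 0.1, 0.7]
opening: 0.0518
```

move_arm(
  steps="0 0 0.5 0 0 0; 0 0 1 0 0 0; 0 0 1.3 0 0 0; 0 0 1.5 0 0 0; 0 0 1.6 0 0 0; 0 0 1.6 0 0 0;0 0 1.6 0 0 0",
)

```text
clock: 15.15
position: [0.492, 0.2127, 0.0388]
ee_rot: [3.139, 0.127, -0.005]
ft_force: [1.4, 0.7, 0.1]
opening: 0.0518
```

```bash
python3 - <<'E'
from h import *
print(arm.sense()["ft_force"],to_tool((.4925,.213,.041),down(case[2])))
b=arm.read_camera("side"); a=arm.read_camera("top")
r=lambda im,x0,y0,x1,y1:cv2.resize(im[y0:y1,x0:x1],(400,300),interpolation=cv2.INTER_CUBIC)
cv2.imwrite("pics/c6.png",np.hstack([r(a,185,205,285,280),r(b,290,285,390,360)]))
E
```

```text
[1.39542293 0.69372115 0.06510107] [ 0.01  -0.006 -0.045  0.002  0.035 -0.007]
```

View pics/c6.png

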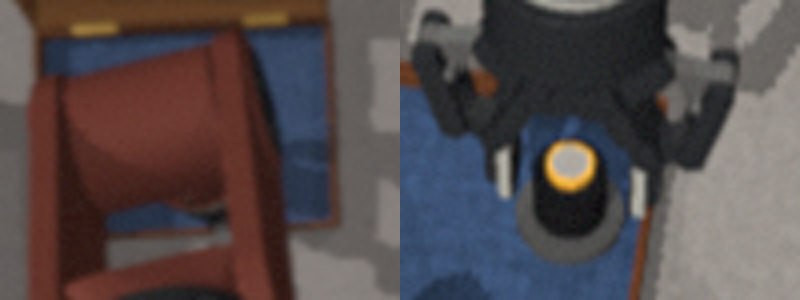

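move_arm(
  steps="0 0 0 0 0 0; 0 0 0 0 0 0; 0 0 0 0 0 0; 0 0 0 0 0 0; 0 0 0 0 0 0; 0 0 0 0 0 0",
  hand=25,
  squeeze=20,
)

```text
clock: 15.85
position: [0.4929, 0.213, 0.0398]
ee_rot: [-3.139, -0.128, 0.002]
ft_force: [-1.1, 0.5, 6.5]
opening: 0.0331
```

move_arm(
  steps="0 0 0 0 0 0; 0 0 0 0 0 0; 0 0 0 0 0 0; 0 0 0 0 0 -1; 0 0 0 0 0 -2.5; 0 0 0 0 0 -4; 0 0 0 0 0 -5.5; 0 0 0 0 0 -7; 0 0 0 0 0 -8.5; 0 0 0 0 0 -10; 0 0 0 0 0 -11.5; 0 0 0 0 0 -13; 0 0 0 0 0 -14.5; 0 0 0 0 0 -16; 0 0 0 0 0 -17.5; 0 0 0 0 0 -18; 0 0 0 0 0 -18; 0 0 0 0 0 -18",
  hand=52,
)

```text
clock: 17.65
position: [0.4926, 0.2129, 0.0395]
ee_rot: [-2.13, -2.308, 0.002]
ft_force: [0.0, -0.1, -0.1]
opening: 0.0516
```

move_arm(
  steps="0 0 0 0 0 0; 0 0 0 0 0 0; 0 0 0 0 0 0; 0 0 0 0 0 0; 0 0 0 0 0 0; 0 0 0 0 0 0; 0 0 0 0 0 0",
  hand=25,
  squeeze=35,
)

```text
clock: 18.35
position: [0.4928, 0.213, 0.0396]
ee_rot: [-2.13, -2.308, 0.001]
ft_force: [-0.0, 0.2, 1.0]
opening: 0.0328
```

```bash
python3 - <<'E'
from h import *
print(to_tool((.4475,-.108,.165),down(m[2]+np.pi/2)))
E
```

```text
[-6.326e+00 -1.420e+00 -2.508e+00 -1.500e-02 -3.000e-03 -1.990e-01]
```

move_arm(
  steps="0 0 -0.4 0 0 0; 0 0 -1 0 0 0; 0 0 -1.7 0 0 0; -0.3 -0.1 -2.3 0 0 0; -1 -0.2 -2.5 0 0 0; -1.8 -0.4 -2.5 0 0 0; -2.6 -0.6 -2.5 0 0 0; -3.4 -0.8 -2.5 0 0 -0.1; -4.2 -1 -2.5 0 0 -0.2; -5 -1.2 -2.5 0 0 -0.2; -5.7 -1.35 -2.5 0 0 -0.2; -6.2 -1.42 -2.5 0 0 -0.2; -6.33 -1.42 -2.5 0 0 -0.2; -6.33 -1.42 -2.5 0 0 -0.2; -6.33 -1.42 -2.5 0 0 -0.2",
)

```text
clock: 19.85
position: [0.4472, -0.1073, 0.1642]
ee_rot: [-2.108, -2.325, 0.001]
ft_force: [0.1, 0.1, 0.1]
opening: 0.0327
```

```bash
python3 - <<'E'
from h import *
s=arm.sense();print(s["q"],s["opening"],s["ft_force"])
print(to_tool((.4475,-.108,.0755),down(m[2]+np.pi/2)))
E
```

```text
[-3.88417110e-01 -4.59900621e-02  2.06443299e+00  2.72121056e-04
  1.12587019e+00 -2.05721029e+00] 0.03273014971609964 [0.12631828 0.06694568 0.09271959]
[-0.018  0.009  1.773 -0.026 -0.017  0.004]
```

move_arm(
  steps="-0.02 0.01 0.5 0 0 0; -0.02 0.01 1 0 0 0; -0.02 0.01 1.3 0 0 0; -0.02 0.01 1.5 0 0 0; -0.02 0.01 1.5 0 0 0; -0.02 0.01 1.5 0 0 0",
)

```text
clock: 20.45
position: [0.448, -0.1077, 0.0895]
ee_rot: [-2.107, -2.327, 0.001]
ft_force: [0.5, -0.3, -1.1]
opening: 0.0328
```

```bash
python3 - <<'E'
from h import *
print(arm.sense()["ft_force"])
b=arm.read_camera("side"); a=arm.read_camera("top")
r=lambda im,x0,y0,x1,y1:cv2.resize(im[y0:y1,x0:x1],(400,400),interpolation=cv2.INTER_CUBIC)
cv2.imwrite("pics/c7.png",np.hstack([r(a,335,215,415,295),r(b,325,150,415,240)]))
E
```

```text
[ 0.45192835 -0.31443929 -1.11038496]
```

View pics/c7.png

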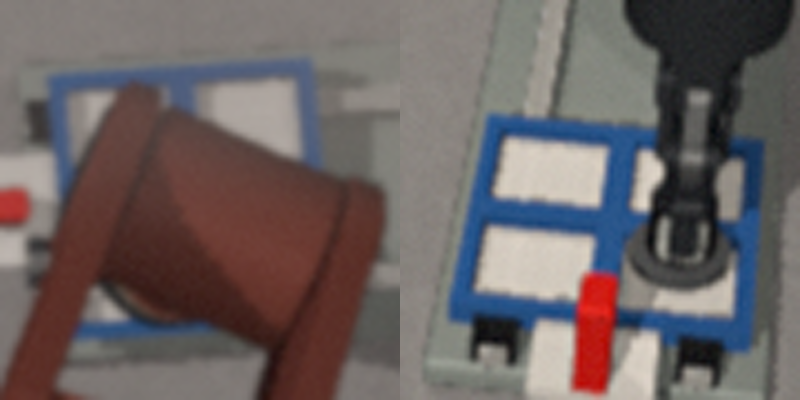

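```bash
python3 - <<'E'
from h import *
c=[.4868,-.1398,.0975]
f=lambda X:((proj("side",X)-[325,150])*400/90+[400,0]).round(0)
print("foot",f((.448,-.1077,.062)),f((.448,-.1077,.054)))
print("plate",[f(T(c,(a*.074,b*.074,.045))).tolist() for a,b in((1,1),(1,-1),(-1,-1),(-1,1))])
print("pocketB",[f(T(c,(-.036+a*.029,.036+b*.029,.045))).tolist() for a,b in((1,1),(1,-1),(-1,-1),(-1,1))])
print("handletop",[f(T(c,(a*.009,.106+b*.014,.093))).tolist() for a,b in((1,1),(1,-1),(-1,-1),(-1,1))])
E
```

```text
foot [679. 243.] [677. 255.]
plate [[447.0, 299.0], [485.0, 110.0], [762.0, 136.0], [750.0, 330.0]]
pocketB [[613.0, 303.0], [623.0, 224.0], [738.0, 236.0], [733.0, 315.0]]
handletop [[575.0, 306.0], [581.0, 265.0], [619.0, 269.0], [614.0, 310.0]]
```

move_arm(
  steps="0 -0.02 0.1 0 0 0; 0 -0.02 0.2 0 0 0; 0 -0.02 0.28 0 0 0; 0 -0.02 0.31 0 0 0; 0 -0.02 0.33 0 0 0; 0 -0.02 0.33 0 0 0; 0 -0.02 0.33 0 0 0",
)

```text
clock: 21.25
position: [0.4477, -0.1084, 0.0738]
ee_rot: [-2.109, -2.328, -0.0]
ft_force: [-0.9, 0.4, -1.5]
opening: 0.0325
```

move_arm(
  steps="0 0 0.02 0 0 0; 0 0 0.02 0 0 0; 0 0 0.02 0 0 0; 0 0 0.02 0 0 0",
)

```text
clock: 21.65
position: [0.4478, -0.1084, 0.0729]
ee_rot: [-2.109, -2.328, -0.0]
ft_force: [-0.8, 0.1, -1.1]
opening: 0.033
```

move_arm(
  steps="0 0 0 0 0 0; 0 0 0 0 0 0; 0 0 0 0 0 0; 0 0 0 0 0 0; 0 0 -0.3 0 0 0; 0 0 -0.8 0 0 0; 0 0 -1.4 0 0 0; 0 0 -2 0 0 0; 0 0 -2 0 0 0",
  hand=52,
)

```text
clock: 22.55
position: [0.4513, -0.1098, 0.1778]
ee_rot: [2.103, 2.321, 0.006]
ft_force: [0.1, -0.3, 0.2]
opening: 0.0517
```

```bash
python3 - <<'E'
from h import *
print(to_tool((.5415,.323,.12),down(case[2]+np.pi/2)))
E
```

```text
[8.442 2.637 1.142 0.103 0.05  0.192]
```

move_arm(
  steps="0.8 0.25 -0.3 0.1 0.05 0.2; 1.6 0.5 -0.3 0.1 0.05 0.2; 2.4 0.75 -0.3 0.1 0.05 0.2; 3.2 1 -0.3 0.1 0.05 0.2; 4 1.25 -0.2 0.1 0.05 0.2; 4.8 1.5 0 0.1 0.05 0.2; 5.6 1.75 0 0.1 0.05 0.2; 6.4 2 0 0.1 0.05 0.2; 7.2 2.25 0 0.1 0.05 0.2; 7.9 2.5 0.3 0.1 0.05 0.2; 8.4 2.64 0.8 0.1 0.05 0.2; 8.44 2.64 1.14 0.1 0.05 0.2; 8.44 2.64 1.14 0.1 0.05 0.2; 8.44 2.64 1.14 0.1 0.05 0.2",
  hand=48,
)

```text
clock: 23.95
position: [0.5408, 0.3217, 0.1189]
ee_rot: [-2.13, -2.309, 0.004]
ft_force: [0.3, -0.7, -0.1]
opening: 0.0478
```

```bash
python3 - <<'E'
from h import *
print(to_tool((.5416,.323,.041),down(case[2]+np.pi/2)))
b=arm.read_camera("side"); a=arm.read_camera("top")
r=lambda im,x0,y0,x1,y1:cv2.resize(im[y0:y1,x0:x1],(400,300),interpolation=cv2.INTER_CUBIC)
cv2.imwrite("pics/c8.png",np.hstack([r(a,335,220,435,295),r(b,240,320,360,410)]))
E
```

```text
[ 0.027  0.023  1.557 -0.029  0.016 -0.014]
```

View pics/c8.png

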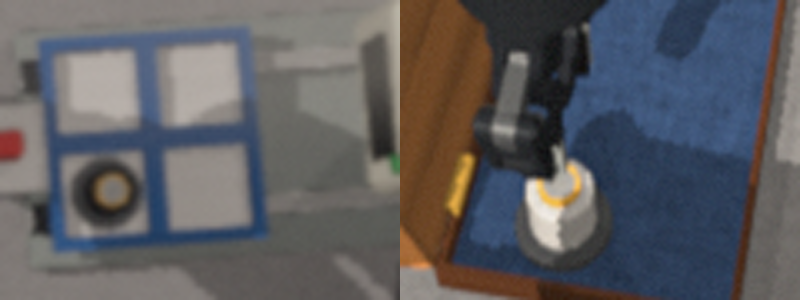

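move_arm(
  steps="0.03 0.02 0.5 0 0 0; 0.03 0.02 1 0 0 0; 0.03 0.02 1.3 0 0 0; 0.03 0.02 1.5 0 0 0; 0.03 0.02 1.56 0 0 0; 0.03 0.02 1.56 0 0 0; 0.03 0.02 1.56 0 0 0",
)

```text
clock: 24.75
position: [0.5443, 0.324, 0.0443]
ee_rot: [2.13, 2.307, 0.005]
ft_force: [-0.0, 0.3, 0.1]
opening: 0.048
```

move_arm(
  steps="0 0 0 0 0 0; 0 0 0 0 0 0; 0 0 0 0 0 0; 0 0 0 0 0 0; 0 0 0 0 0 0; 0 0 0 0 0 0",
  hand=25,
  squeeze=20,
)

```text
clock: 25.35
position: [0.5453, 0.3246, 0.0456]
ee_rot: [2.129, 2.306, 0.008]
ft_force: [-0.3, 0.3, 5.2]
opening: 0.0334
```

move_arm(
  steps="0 0 0 0 0 0; 0 0 0 0 0 0; 0 0 0 0 0 0; 0 0 0 0 0 1; 0 0 0 0 0 2.5; 0 0 0 0 0 4; 0 0 0 0 0 5.5; 0 0 0 0 0 7; 0 0 0 0 0 8.5; 0 0 0 0 0 10; 0 0 0 0 0 11.5; 0 0 0 0 0 13; 0 0 0 0 0 14.5; 0 0 0 0 0 16; 0 0 0 0 0 17.5; 0 0 0 0 0 18; 0 0 0 0 0 18; 0 0 0 0 0 18",
  hand=52,
)

```text
clock: 27.15
position: [0.5449, 0.3244, 0.0451]
ee_rot: [-3.137, -0.127, -0.007]
ft_force: [0.1, -0.9, -0.6]
opening: 0.0521
```

move_arm(
  steps="0 0 0 0 0 0; 0 0 0 0 0 0; 0 0 0 0 0 0; 0 0 0 0 0 0; 0 0 0 0 0 0; 0 0 0 0 0 0; 0 0 0 0 0 0",
  hand=25,
  squeeze=35,
)

```text
clock: 27.85
position: [0.5449, 0.3244, 0.0452]
ee_rot: [-3.137, -0.127, -0.008]
ft_force: [-0.1, -0.2, 0.3]
opening: 0.0328
```

```bash
python3 - <<'E'
from h import *
print(to_tool((.519,-.101,.165),down(m[2])))
E
```

```text
[-1.191  8.435 -2.416 -0.017 -0.057 -0.192]
```

move_arm(
  steps="0 0 -0.4 0 0 0; 0 0 -1 0 0 0; 0 0 -1.7 0 0 0; 0 0.3 -2.3 0 0 0; -0.2 1.1 -2.4 0 0 0; -0.3 2 -2.4 0 0 0; -0.4 2.9 -2.4 0 0 0; -0.5 3.8 -2.4 0 0 0; -0.7 4.7 -2.4 0 0 -0.1; -0.8 5.6 -2.4 0 0 -0.2; -0.9 6.5 -2.4 0 0 -0.2; -1 7.3 -2.4 0 0 -0.2; -1.1 8 -2.4 0 0 -0.2; -1.19 8.4 -2.4 0 0 -0.2;  -1.19 8.43 -2.4 0 0 -0.2; -1.19 8.43 -2.4 0 0 -0.2; -1.19 8.43 -2.4 0 0 -0.2",
)

```text
clock: 29.55
position: [0.5188, -0.0998, 0.1639]
ee_rot: [-3.135, -0.155, -0.007]
ft_force: [-0.7, 0.1, -0.9]
opening: 0.0325
```

```bash
python3 - <<'E'
from h import *
print(arm.sense()["opening"],to_tool((.518,-.101,.095),down(m[2])))
E
```

```text
0.03248031418917906 [-0.025  0.025  1.377 -0.026 -0.051  0.015]
```

move_arm(
  steps="0 0.02 0.5 0 -0.05 0; 0 0.025 1 0 -0.05 0; 0 0.03 1.3 0 -0.05 0; 0 0.03 1.5 0 -0.05 0; 0 0.03 1.5 0 -0.05 0; 0 0.03 1.5 0 -0.05 0",
)

```text
clock: 30.15
position: [0.5199, -0.101, 0.0893]
ee_rot: [-3.136, -0.156, -0.001]
ft_force: [-0.0, -0.5, -1.2]
opening: 0.0325
```

```bash
python3 - <<'E'
from h import *
print(arm.sense()["ft_force"],to_tool((.519,-.1013,.0785),down(m[2])))
E
```

```text
[-0.04961635 -0.50909658 -1.2495148 ] [-0.018  0.005  0.217 -0.023 -0.01   0.021]
```

move_arm(
  steps="-0.01 0 0.07 0 0 0; -0.02 0 0.13 0 0 0; -0.02 0 0.18 0 0 0; -0.02 0 0.2 0 0 0; -0.02 0 0.22 0 0 0; -0.02 0 0.22 0 0 0; -0.02 0 0.22 0 0 0",
)

```text
clock: 30.85
position: [0.5189, -0.1011, 0.0784]
ee_rot: [-3.136, -0.156, -0.001]
ft_force: [-0.1, -0.9, -1.8]
opening: 0.0322
```

move_arm(
  steps="0 0 0.02 0 0 0; 0 0 0.03 0 0 0; 0 0 0.03 0 0 0; 0 0 0.03 0 0 0",
)

```text
clock: 31.25
position: [0.5191, -0.1011, 0.078]
ee_rot: [-3.136, -0.156, -0.001]
ft_force: [-4.1, 1.2, 5.6]
opening: 0.0331
```

move_arm(
  steps="0 0 0 0 0 0; 0 0 0 0 0 0; 0 0 0 0 0 0; 0 0 0 0 0 0; 0 0 -0.3 0 0 0; 0 0 -0.8 0 0 0; 0 0 -1.4 0 0 0; 0 0 -2 0 0 0; -0.8 -0.2 -2 0 0 0; -1.6 -0.5 -2 0 0 0; -2.4 -0.8 -2 0 0 0; -3 -1.2 -2 0 0 0; -3 -1.2 -2 0 0 0; -3 -1.2 -2 0 0 0",
  hand=52,
)

```text
clock: 32.65
position: [0.3641, -0.0566, 0.1791]
ee_rot: [-3.137, -0.156, -0.005]
ft_force: [0.5, 0.6, 0.2]
opening: 0.0517
```

```bash
python3 - <<'E'
from h import *
b=arm.read_camera("side"); a=arm.read_camera("top")
r=lambda im,x0,y0,x1,y1:cv2.resize(im[y0:y1,x0:x1],(400,400),interpolation=cv2.INTER_CUBIC)
cv2.imwrite("pics/c9.png",np.hstack([r(a,325,205,425,305),r(b,320,150,430,260)]))
E
```

```text
(no output)
```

View pics/c9.png

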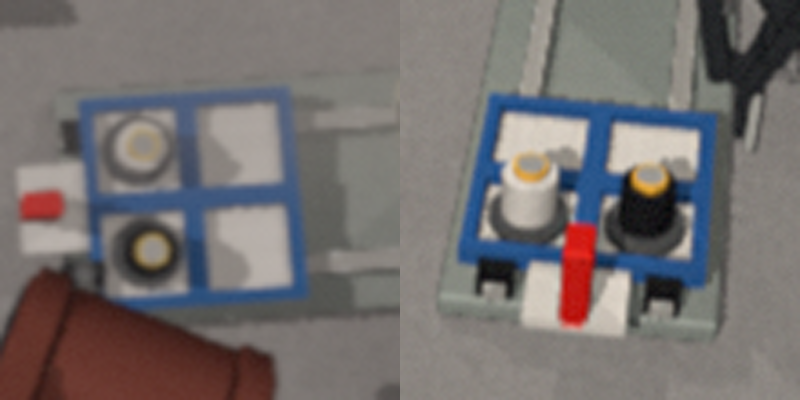

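```bash
python3 - <<'E'
from h import *
print(to_tool((.476,-.028,.13),down(m[2])))
E
```

```text
[ 2.257 -0.359  0.996 -0.007 -0.038  0.022]
```

move_arm(
  steps="0.7 -0.1 0 0 0 0; 1.4 -0.2 0 0 0 0; 2.1 -0.36 0.2 0 0 0; 2.26 -0.36 0.6 0 0 0; 2.26 -0.36 1 0 0 0; 2.26 -0.36 1 0 0 0; 2.26 -0.36 1 0 0 0; 2.26 -0.36 1 0 0 0",
)

```text
clock: 33.55
position: [0.4773, -0.0284, 0.1309]
ee_rot: [-3.137, -0.155, -0.008]
ft_force: [-0.5, 0.4, -0.2]
opening: 0.0517
```

```bash
python3 - <<'E'
from h import *
print(to_tool((.476,-.028,.075),down(m[2])))
E
```

```text
[-0.032 -0.01   1.118 -0.    -0.06   0.018]
```

move_arm(
  steps="-0.03 0 0.4 0 0 0; -0.03 0 0.8 0 0 0; -0.03 0 1.05 0 0 0; -0.03 0 1.12 0 0 0; -0.03 0 1.12 0 0 0; -0.03 0 1.12 0 0 0",
)

```text
clock: 34.15
position: [0.477, -0.0287, 0.0758]
ee_rot: [3.138, 0.156, 0.011]
ft_force: [-0.3, -0.4, 0.2]
opening: 0.052
```

move_arm(
  steps="0 0 0 0 0 0; 0 0 0 0 0 0; 0 0 0 0 0 0; 0 0 0 0 0 0; 0 0 0 0 0 0; 0 0 0 0 0 0;0 0 0 0 0 0",
  hand=8,
  squeeze=40,
)

```text
clock: 34.85
position: [0.4765, -0.029, 0.0768]
ee_rot: [3.137, 0.155, 0.008]
ft_force: [-3.6, -1.7, 6.6]
opening: 0.0175
```

move_arm(
  steps="0 0.08 0 0 0 0; 0 0.2 0 0 0 0; 0 0.35 0 0 0 0; 0 0.5 0 0 0 0; 0 0.65 0 0 0 0; 0 0.8 0 0 0 0; 0 0.95 0 0 0 0; 0 1.1 0 0 0 0; 0 1.25 0 0 0 0; 0 1.4 0 0 0 0; 0 1.55 0 0 0 0; 0 1.7 0 0 0 0; 0 1.85 0 0 0 0; 0 2 0 0 0 0; 0 2.15 0 0 0 0; 0 2.3 0 0 0 0; 0 2.4 0 0 0 0; 0 2.4 0 0 0 0",
)

```text
clock: 36.65
position: [0.4878, -0.15, 0.0768]
ee_rot: [3.136, 0.155, 0.005]
ft_force: [-4.5, -1.7, 3.4]
opening: 0.0174
```

move_arm(
  steps="0 0.08 0 0 0 0; 0 0.16 0 0 0 0; 0 0.24 0 0 0 0; 0 0.32 0 0 0 0; 0 0.4 0 0 0 0; 0 0.46 0 0 0 0; 0 0.5 0 0 0 0; 0 0.5 0 0 0 0",
)

```text
clock: 37.45
position: [0.4902, -0.1755, 0.0768]
ee_rot: [3.135, 0.155, 0.005]
ft_force: [-4.6, -0.8, 2.8]
opening: 0.0176
```

move_arm(
  steps="0 0.04 0 0 0 0; 0 0.07 0 0 0 0; 0 0.1 0 0 0 0; 0 0.13 0 0 0 0; 0 0.15 0 0 0 0; 0 0.15 0 0 0 0",
)

```text
clock: 38.05
position: [0.4904, -0.1784, 0.0768]
ee_rot: [-3.132, -0.154, -0.002]
ft_force: [-4.3, 15.4, 10.6]
opening: 0.0174
```

move_arm(
  steps="0 0 0 0 0 0; 0 0 0 0 0 0; 0 0 0 0 0 0; 0 0 0 0 0 0; 0 0 -0.4 0 0 0; 0 0 -0.9 0 0 0; 0 -0.3 -1.4 0 0 0; 0 -1 -2 0 0 0; 0 -1.8 -2.6 0 0 0; 0 -2.6 -3 0 0 0; 0 -3.4 -3.2 0 0 0; 0 -4.2 -3.4 0 0 0;  0 -4.2 -3.4 0 0 0; 0 -4.2 -3.4 0 0 0",
  hand=52,
)

```text
clock: 39.45
position: [0.47, 0.0298, 0.2484]
ee_rot: [-3.133, -0.157, -0.005]
ft_force: [-0.3, 0.2, -0.0]
opening: 0.0519
```

```bash
python3 - <<'E'
from h import *
b=arm.read_camera("side"); a=arm.read_camera("top")
r=lambda im,x0,y0,x1,y1:cv2.resize(im[y0:y1,x0:x1],(400,400),interpolation=cv2.INTER_CUBIC)
cv2.imwrite("pics/d1.png",np.vstack([np.hstack([r(a,340,200,440,300),r(b,320,100,440,220)])]))
print(to_tool((.645,.269,.32),down(case[2]+np.pi/2)))
print("hinge",T(case,(.075,0,.02)))
E
```

```text
[  3.959  -4.451  -1.421  -0.036  -0.058 -17.821]
hinge [0.60184983 0.26372069 0.02      ]
```

View pics/d1.png

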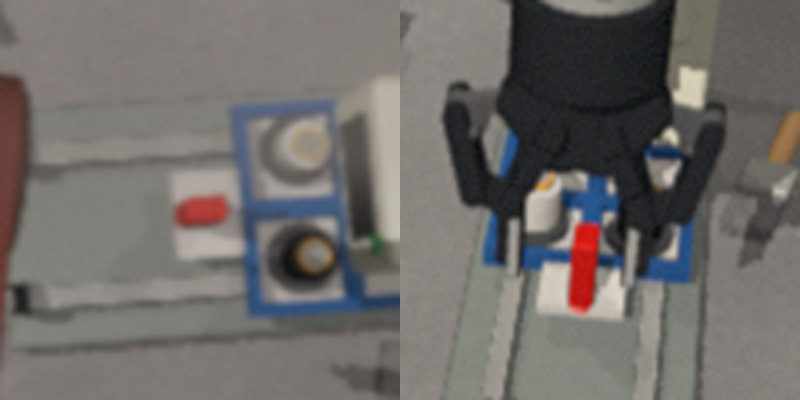

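move_arm(
  steps="0.5 -0.5 -0.3 0 0 -1.5; 1 -1 -0.5 0 0 -3; 1.4 -1.5 -0.5 0 0 -4.6; 1.8 -2 -0.5 0 0 -6.2; 2.2 -2.4 -0.5 0 0 -7.8; 2.6 -2.8 -0.5 0 0 -9.4; 3 -3.3 -0.5 0 0 -11; 3.4 -3.7 -0.5 0 0 -12.6; 3.8 -4.1 -0.5 0 0 -14.2; 4.2 -4.4 -0.5 0 0 -15.8; 4.47 -4.45 -0.5 0 0 -17.4; 4.47 -4.45 -0.5 0 0 -17.8; 4.47 -4.45 -0.5 0 0 -17.8; 4.47 -4.45 -0.5 0 0 -17.8",
)

```text
clock: 40.95
position: [0.6709, 0.27, 0.2728]
ee_rot: [-2.132, -2.302, -0.004]
ft_force: [-0.3, -0.1, -0.3]
opening: 0.0519
```

```bash
python3 - <<'E'
from h import *
print(arm.sense()["q"].round(2),to_tool((.671,.271,.19),down(case[2]+np.pi/2)))
b=arm.read_camera("side"); a=arm.read_camera("top")
r=lambda im,x0,y0,x1,y1:cv2.resize(im[y0:y1,x0:x1],(400,400),interpolation=cv2.INTER_CUBIC)
cv2.imwrite("pics/d2.png",np.hstack([r(a,170,120,290,240),r(b,180,180,320,320)]))
E
```

```text
[ 0.28  0.41  1.33  0.    1.41 -1.36] [ 0.012  0.005  1.656 -0.005 -0.054 -0.055]
```

View pics/d2.png

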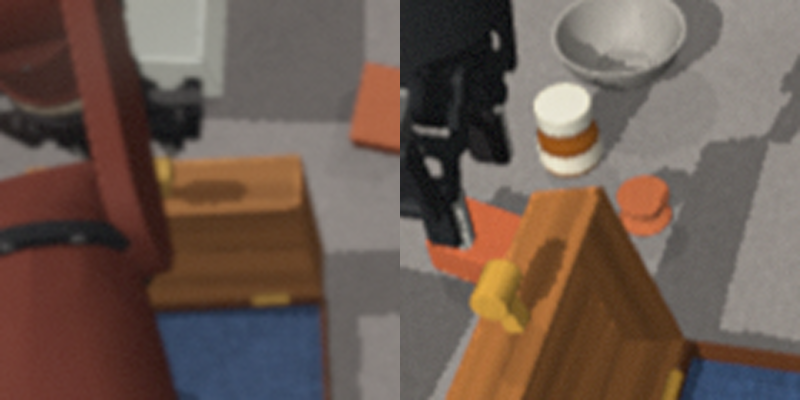

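```bash
python3 - <<'E'
from h import *
print(proj("side",(.671,.2693,.188)), proj("top",(.671,.2693,.188)), "obs side 214.7 281.5, top right end approx", 170+165*.3,120+175*.3)
print(ray("side",(214.7,281.5),.188))
E
```

```text
[214.3397752  279.40239375] [216.32861429 171.26662526] obs side 214.7 281.5, top right end approx 219.5 172.5
[0.66876412 0.27305225 0.188     ]
```

Consistent with the expected pull position. Descend and grip.

move_arm(
  steps="0 0 0.5 0 0 0; 0 0 1 0 0 0; 0 0 1.4 0 0 0; 0 0 1.65 0 0 0; 0 0 1.65 0 0 0; 0 0 1.65 0 0 0",
)

```text
clock: 41.65
position: [0.6709, 0.2709, 0.1916]
ee_rot: [-2.131, -2.304, -0.007]
ft_force: [-0.3, -0.2, 0.0]
opening: 0.052
```

move_arm(
  steps="0 0 0 0 0 0; 0 0 0 0 0 0; 0 0 0 0 0 0; 0 0 0 0 0 0; 0 0 0 0 0 0; 0 0 0 0 0 0;0 0 0 0 0 0",
  hand=15,
  squeeze=35,
)

```text
clock: 42.35
position: [0.6721, 0.271, 0.1941]
ee_rot: [-2.133, -2.306, -0.011]
ft_force: [-0.9, -0.6, 5.9]
opening: 0.0253
```

```bash
python3 -c "
import numpy as np
a0=np.radians(6.34);t0=np.radians(106)
th=np.radians(np.r_[103.5,98:-1:-5.5,0])
print('; '.join('0 %.2f %.2f 0 0 0'%(3.62*(np.cos(a0+t0)-np.cos(a0+t)),-3.62*(np.sin(a0+t)-np.sin(a0+t0))) for t in th))"
```

```text
0 -0.15 -0.06 0 0 0; 0 -0.48 -0.16 0 0 0; 0 -0.82 -0.23 0 0 0; 0 -1.17 -0.27 0 0 0; 0 -1.51 -0.27 0 0 0; 0 -1.86 -0.24 0 0 0; 0 -2.20 -0.18 0 0 0; 0 -2.53 -0.08 0 0 0; 0 -2.86 0.05 0 0 0; 0 -3.17 0.20 0 0 0; 0 -3.46 0.39 0 0 0; 0 -3.73 0.60 0 0 0; 0 -3.99 0.84 0 0 0; 0 -4.22 1.10 0 0 0; 0 -4.42 1.39 0 0 0; 0 -4.59 1.69 0 0 0; 0 -4.74 2.00 0 0 0; 0 -4.85 2.33 0 0 0; 0 -4.93 2.67 0 0 0; 0 -4.97 2.95 0 0 0
```

move_arm(
  steps="0 -0.15 -0.06 0 0 0; 0 -0.48 -0.16 0 0 0; 0 -0.82 -0.23 0 0 0; 0 -1.17 -0.27 0 0 0; 0 -1.51 -0.27 0 0 0; 0 -1.86 -0.24 0 0 0; 0 -2.20 -0.18 0 0 0; 0 -2.53 -0.08 0 0 0; 0 -2.86 0.05 0 0 0; 0 -3.17 0.20 0 0 0; 0 -3.17 0.20 0 0 0",
)

```text
clock: 43.45
position: [0.5116, 0.2581, 0.1838]
ee_rot: [-2.131, -2.306, -0.007]
ft_force: [-2.7, -3.2, 7.9]
opening: 0.0253
```

move_arm(
  steps="0 -0.27 0.19 0 0 0; 0 -0.52 0.4 0 0 0; 0 -0.77 0.64 0 0 0; 0 -0.99 0.9 0 0 0; 0 -1.18 1.19 0 0 0; 0 -1.35 1.5 0 0 0; 0 -1.5 1.82 0 0 0; 0 -1.6 2.15 0 0 0; 0 -1.67 2.48 0 0 0; 0 -1.71 2.7 0 0 0; 0 -1.72 2.79 0 0 0; 0 -1.72 2.79 0 0 0; 0 -1.72 2.79 0 0 0",
)

```text
clock: 44.75
position: [0.4203, 0.2507, 0.0419]
ee_rot: [-2.127, -2.301, 0.01]
ft_force: [-8.1, -1.5, 2.6]
opening: 0.0254
```

move_arm(
  steps="0 0 0 0 0 0; 0 0 0 0 0 0; 0 0 0 0 0 0; 0 0 0 0 0 0; 0 0 -0.4 0 0 0; 0 0 -1 0 0 0; 0 0 -1.8 0 0 0; 0 0 -2.6 0 0 0; -0.8 -0.3 -3.2 0 0 0; -1.6 -0.6 -3.6 0 0 0; -2.4 -0.8 -3.6 0 0 0; -3.2 -0.8 -3.6 0 0 0; -4 -0.8 -3.6 0 0 0; -4 -0.8 -3.6 0 0 0; -4 -0.8 -3.6 0 0 0",
  hand=50,
)

```text
clock: 46.25
position: [0.3983, 0.0473, 0.2223]
ee_rot: [-2.131, -2.298, 0.008]
ft_force: [0.1, -0.1, -0.1]
opening: 0.0496
```

```bash
python3 - <<'E'
from h import *
b=arm.read_camera("side"); a=arm.read_camera("top")
cv2.imwrite("pics/e1.png",np.hstack([cv2.resize(a[80:330,120:520],(400,250)),cv2.resize(b[60:420,180:460],(389,500))[:250]]))
r=lambda im,x0,y0,x1,y1:cv2.resize(im[y0:y1,x0:x1],(400,300),interpolation=cv2.INTER_CUBIC)
cv2.imwrite("pics/e1.png",np.vstack([np.hstack([r(a,120,100,320,310)[:, :],r(a,330,205,430,280)]),np.hstack([r(b,220,270,400,405),r(b,320,100,440,190)])]))
E
```

```text
(no output)
```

View pics/e1.png

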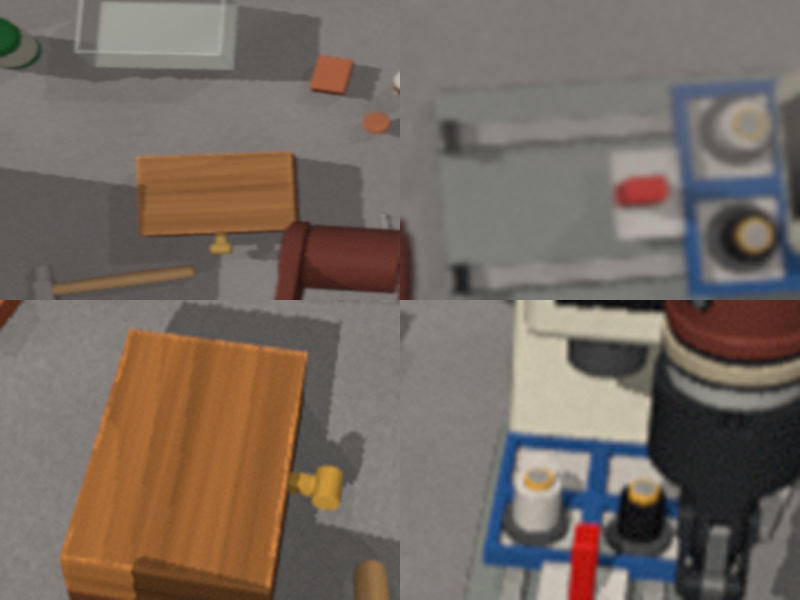

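```bash
python3 -c "
from bench import arm
print(arm.sense()['ft_force']); print(arm.job_done())"
```

```text
[-0.02421285 -0.0751751  -0.21888428]
the job is handed in; nothing more can be done
None
```

I handed the job in at about 46 s of the 210 s allowed. As far as I could check, every step was done; the simulator gives no verdict.

- **Lid and carriage:** I swung the lid back onto its stop by its drum pull. I then pulled the carriage out by the red handle until it pressed on the loading stop at about 28 N.
- **Chucks:** The case held only two, one aluminium and one black. I centred each by gripping it from two directions, then placed both in the two handle-side nests.
- **Finishing:** I pushed the carriage back until it reached its stop at about 15 N, lowered the lid gripped all the way down, and moved the arm clear.

**Last checks:**
- The carriage travelled 150.0 mm from the loading stop to home.
- Both chucks stood upright in their nests in both cameras.
- The lid's top corner in the side view was back on its starting pixel.
- The bystanders visible in the last crops looked undisturbed. I did not check the bowl, jar, brush and tweezers in those last pictures.
- The arm was clear of everything, with wrist force near zero.

**Disagreements:**
- The two cameras differed by about 6 mm on chuck and lid-pull positions. I trusted the top camera, and the grips agreed with it.
- My first guess of where the loading stop sits was about 35 mm off, so I pulled until I felt it.
- The second chuck was gripped about 4 mm higher than planned, without effect.

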